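# Unload the relay burn-in dock

## Robot

A 6-joint arm with a two-finger parallel gripper is mounted at the origin on a cart in front of the work surface, level with it; the furniture and walls round the work are solid. World frame = base frame: x ahead of the robot, y to its left, z up, the work surface at z = 0. Lengths are in m, angles in rad, forces in N, time in s.
With the tool pointing down it reaches from about 0.375 to 0.925 m from the base axis. Payload 5.7 kg.
Tool frame: the origin (TCP) lies at the very end of the fingers, on their centre line; the grasp point (between the pads) lies tcp_to_grasp behind it (tcp_to_grasp is the distance from the TCP to the grasp point, in m); z points along the fingers, y is the line along which they close (so a half turn about z gives the same grasp; the last joint's range is limited). The gripper opens to 85 mm and grips with 20 to 120 N. Pads are 22 mm wide; open, the fingers measure 114 mm over their backs; the gripper's body (76 mm by 85 mm) begins 54 mm behind the grasp point. The pads swing forward as they close: fully open they stand 13 mm farther back than shut.
Start: joints at [1.104, 0.359, 1.51, -0, 1.272, -0.115], TCP at [0.207, 0.563, 0.231] pointing down, gripper open.
Joint ranges: [-2.97, 2.97], [-1.01, 2.36], [0.21, 2.38], [-0.96, 4.11], [0.2, 2.71], [-2.98, 2.98]. Speed limits (rad/s): [2.39, 2.39, 3.14, 3.14, 3.14, 3.14].

## Interface

Orientations are given as a rotation vector (axis times angle).
In Python, from station import * gives the robot as it stands. The module is installed in compiled form; this text tells all that it offers.
- The arm moves only by the tool servo_tool, never from a script. Its argument "increments" is text: rows parted by semicolons, each of 7 numbers parted by spaces: the opening, from -1 (shut) to 1 (fully open), then the shift along the tool's x, y, z in m, then the turn, a rotation vector about the tool's x, y, z in rad. In form: jaw dx dy dz wx wy wz; .... A call has 1 to 12 rows; each row shifts and turns the commanded pose from where the row before left it, along the tool's axes as they then stand; what a row does not reach is not made up. A row lasts 1/8 s, in which the tool goes at most 62.5 mm and 10.7 degrees, less where a joint would pass 70% of its speed; a pose out of reach is approached as far as the arm can. A call with a gripper value outside its range is refused whole. The fingers move at their own pace and stop on an object; "force" is the grip in N (left out, the last holds). Time passes only in rows, so rows that do not move let the fingers close. It gives the time, the measured TCP pose, the force, the opening and the grip force at its end, in the units of the state.
- get_state(): the state, without advancing time (a new reading comes with each control period).
- grab_frame(name): name is "scene" or "top" or "wrist"; returns a dict with "img" (420x560x3 uint8, red, green, blue), "K" (3x3 intrinsics, pixels), "world_from_camera" (4x4, takes a point from camera to world coordinates); the wrist camera has in their place "T_tool_cam" (4x4, takes a point from camera to tool coordinates, whose origin is the TCP and whose axes are the flange's). Camera axes: x right, y down, z forward; pixel columns grow to the right and rows downward; lengths in m; the calibration is good to about 2 mm. A picture is of the moment at which its call begins: read the wrist's pose just before it. There is no depth.
- hand_in(): hands the job in; it is judged then, once.
The state is a dict: "clock": time; "joint_pos": joint angles; "qvel": joint speeds; "joint_torque": joint torques, N m; "eef_pos": TCP position; "tcp_rot": TCP orientation; "ft_force": force on the tool from outside, world axes, zero at the start; "torque": the same for the moment, N m; "opening": opening from 0.0 (shut) to 1.0 (fully open); "grasp_force": force on a finger pad.
Only numpy, scipy, OpenCV 4.12 (cv2) and the standard library are available. Lean on these libraries where they do the work, as an engineer would, in place of code of your own. Each camera call takes 0.05 s, during which the arm holds its last target. There are 200 camera calls.

## Task

The relays in the burn-in dock have finished their test. Turn the dock's selector knob to the green mark, and only then draw every relay cartridge out sideways by its pull tab from under the clear guard and lay them all on the floor of the blue tray, side by side, none leaning on the rim or on another. When the dock is empty, turn the selector on to the white mark, leave the knob and the cartridges alone, and do not disturb the roll of tape, the tin and the eraser lying nearby.

Things in the scene. Friction and masses are not known exactly. Their poses are not given: they have to be found in the camera images.
- dock: grey relay burn-in dock, fixed to the bench, 100 x 114 x 50 mm. Origin: centre of its underside, on the bench; z up. Its open front faces its own -x (edge at x = -50 mm). Three bays in a row, centred at y = -40, 0, 40 mm, each 26 mm wide and 44 mm deep (x = -50 to -6 mm), with 14 mm ribs between. Behind them (x = -6 to 50 mm) is the control housing with the selector on its top.
- dock_guard (a point): middle of the front edge of the fixed clear guard's top (dock frame x = -50, y = 0, z = 46 mm), axes as the dock's. The guard covers all three bays: underside 42 mm, bay floor 8 mm above the bench, so a cartridge can leave only straight along the dock's -x.
- selector (a joint): angle of the selector knob, rad, range 0 to 3.1; grows clockwise seen from above and stays where it is left (friction about 0.04 N m). At 0 its white pointer line points to the dock's -x, at 1.57 to the dock's +y. The red arc on the dial spans 0 to 0.8 (the knob starts there), the green mark is at 1.40, the white mark at 2.60.
- selector_grip (a point): on the knob's axis at grip height, 73 mm above the bench (dock frame x = 23, y = 0 mm); turns with the knob. The knob is an upright black bar 38 mm long (along this point's x, pointer end at -x) and 12 mm thick (along its y), from 54 to 84 mm above the bench, on a short round boss of 20 mm diameter; the housing top below lies at 50 mm.
- relay_a: relay cartridge, 35 to 70 g, not fastened: orange body 40 x 22 x 30 mm (its x, y, z) with a grey pull tab, 10 mm thick (along y), x = -20 to -54 mm, z = 8 to 30 mm. Origin: centre of the orange body's underside; z up. At home it stands in a bay at x = -28 mm in the dock frame, axes as the dock's, 2 mm play each side, tab out of the front; drawn 42 mm it is clear. Absent: None.
- relay_b: another relay cartridge, alike in all to relay_a (same size, origin and axes, same way of standing in a bay); absent in some starts: None
- relay_c: another relay cartridge, alike in all to relay_a (same size, origin and axes, same way of standing in a bay); absent in some starts: None
- relay_a_mid (a point): middle of the orange body of relay_a (15 mm above its underside), axes as the cartridge's
- relay_b_mid (a point): middle of the orange body of relay_b (15 mm above its underside), axes as the cartridge's
- relay_c_mid (a point): middle of the orange body of relay_c (15 mm above its underside), axes as the cartridge's
- tray: blue open tray, loose, 0.5 kg, outer size 98 x 186 mm (along its x, y), walls 12 mm high and 3 mm thick, floor 3 mm thick. Origin: centre of its underside; z up. It easily takes three cartridges side by side along its y, their length along its x.
- tape: roll of black electrical tape, 55 x 53 x 19 mm, a bystander; origin at the centre of its underside
- tin: round green tin, 50 mm across, 16 mm high, a bystander; origin at the centre of its underside
- eraser: mint green eraser, 20 x 56 x 12 mm, a bystander; origin at the centre of its underside
There are look-alikes about, which are no part of the job. What is shaped like the relay_c but turquoise is not meant.

How it is judged:
On the way, in this order (a step that is already met when the one before it is completed fails the run):
1. the selector is turned to the green mark (value of joint selector between 1.3 and 1.5 rad), for 0.3 s.
2. every relay cartridge lies on the floor of the tray (x of relay_a_mid in the frame of tray between -0.045 and 0.045 m and y of relay_a_mid in the frame of tray between -0.09 and 0.09 m and z of each of relay_a_mid, relay_b_mid, relay_c_mid in the frame of tray below 0.022 m and linear speed of each of relay_a, relay_b, relay_c below 0.03 m/s and x of relay_b_mid in the frame of tray between -0.045 and 0.045 m and y of relay_b_mid in the frame of tray between -0.09 and 0.09 m and x of relay_c_mid in the frame of tray between -0.045 and 0.045 m and y of relay_c_mid in the frame of tray between -0.09 and 0.09 m), for 0.3 s.
3. the selector is turned on to the white mark (value of joint selector between 2.5 and 2.7 rad), for 0.3 s.
At the end, for the whole second after the job is handed in: Every cartridge present lies on the floor inside the tray (middle of its orange body less than 22 mm above the tray's underside: not stacked, not standing on end or on the rim), at rest; the selector stands within 0.10 rad of the white mark (2.60) (all of step 2 and all of step 3 and velocity of joint selector between -0.05 and 0.05 rad/s); the robot touches nothing.
It fails at once if a cartridge is lifted (underside over 60 mm above the bench) while the selector is more than 0.25 rad off the green mark (height (world z) of any of relay_a, relay_b, relay_c above 0.06 m and not (value of joint selector between 1.15 and 1.65 rad)).
It fails at once if the tape, the tin or the eraser is pushed more than 30 mm aside (distance of any of tape, tin, eraser from where it was at the start of the episode above 0.03 m).
Of relay_a, relay_b, relay_c only 2 to 3 are there at a start; the rules pass over those that are not, and their reading is None.
At some moment in a run one of relay_a, relay_b, relay_c, tray may be knocked a few centimetres aside while the robot is not near it.
Once in a run the grip may slacken for a moment while it holds something.
It also fails if it takes over 210 s, if anything falls off the work surface, if the arm or the gripper's body presses on something with over 40 N, if the wrist force passes 120 N, or if a joint passes its speed limit or range.

## Working session

There is one attempt and no reset: what is moved stays moved. The work goes in short steps, Python scripts to look and compute and a tool call to move; the robot and the scene stay as the last step left them, time stands still between calls to the robot, and variables do not carry over. Pictures are saved under pics/ and viewed, at most 14 in all, crops included, and the job is handed in when it is done.

Besides the shell and the picture viewer there is one more tool, called after "Request:" in YAML: its name, and indented under it one key for each argument. servo_tool: Moves the arm, as the interface text tells. Its arguments: {"type":"object","properties":{"increments":{"type":"string"},"force":{"type":"number"}},"required":["increments"]}

```bash
mkdir -p pics; python3 - <<'E'
from station import *
import cv2,numpy as np,pickle
s=get_state();print({k:(np.round(v,3).tolist() if not isinstance(v,dict) else v) for k,v in s.items()})
import station;print([n for n in dir(station) if not n.startswith('_')])
for n in("scene","top"):
    f=grab_frame(n);pickle.dump(f,open(f'{n}0.pkl','wb'));cv2.imwrite(f'pics/{n}0.png',f['img'][:,:,::-1]);print(n,np.round(f['K'],1).tolist(),np.round(f['world_from_camera'],3).tolist())
f=grab_frame("wrist");print(np.round(f['T_tool_cam'],4).tolist(),f['K'].tolist())
E
```

```text
{'clock': 0.0, 'joint_pos': [1.104, 0.359, 1.511, 0.0, 1.272, -0.115], 'qvel': [0.0, -0.001, 0.001, 0.003, -0.001, -0.0], 'joint_torque': [0.0, -52.764, -27.862, -0.0, 0.013, -0.0], 'eef_pos': [0.206, 0.563, 0.23], 'tcp_rot': [-0.55, -3.093, 0.003], 'ft_force': [-0.375, 0.25, -0.42], 'torque': [-0.025, 0.012, 0.01], 'grasp_force': 0.0, 'opening': 1.005}
['MotionError', 'get_state', 'grab_frame', 'hand_in', 'tcp_to_grasp']
scene [[496.1, 0.0, 277.8], [0.0, 496.1, 208.8], [0.0, 0.0, 1.0]] [[0.811, -0.421, 0.407, 0.083], [-0.585, -0.589, 0.557, -0.332], [0.006, -0.69, -0.724, 0.779], [0.0, 0.0, 0.0, 1.0]]
top [[523.9, 0.0, 279.3], [0.0, 523.9, 211.0], [0.0, 0.0, 1.0]] [[-0.03, -0.995, 0.096, 0.402], [-1.0, 0.029, -0.004, 0.193], [0.001, -0.096, -0.995, 1.153], [0.0, 0.0, 0.0, 1.0]]
[[0.0008, -0.9468, -0.322, 0.0827], [1.0, 0.0004, 0.0012, 0.0001], [-0.001, -0.322, 0.9468, -0.1424], [0.0, 0.0, 0.0, 1.0]] [[321.17071094387956, 0.0, 278.29994151890855], [0.0, 321.17071094387956, 205.02816038250438], [0.0, 0.0, 1.0]]
```

View pics/top0.png

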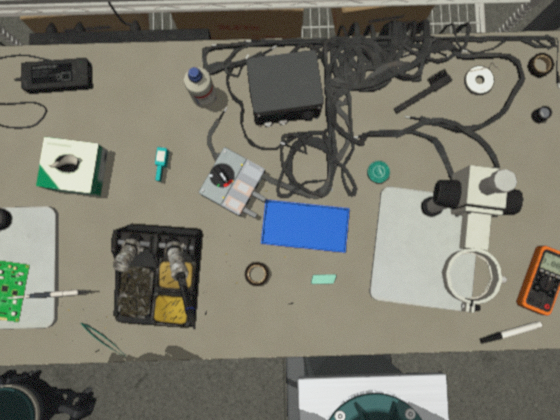

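View pics/scene0.png

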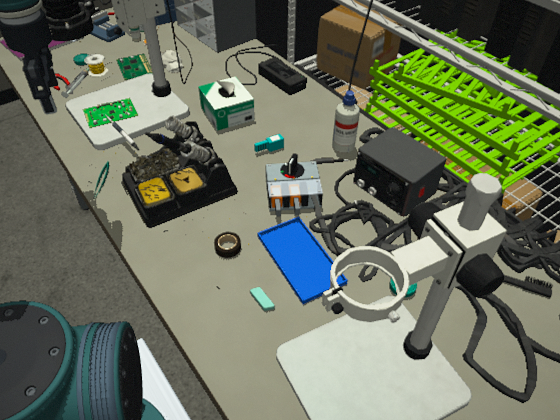

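Top view: dock at (233,182), tray (305,226), tape (257,273), eraser (324,279), tin (378,172), turquoise look-alike (161,163). Scene view: dock at (293,183), with tabs at its front. Next, zoomed crops.

```bash
cat > h.py <<'E'
import cv2,numpy as np,pickle
def pt(f,u,v,z):
    K=f['K'];T=f['world_from_camera']
    d=T[:3,:3]@np.linalg.solve(K,[u,v,1.]);o=T[:3,3]
    return o+d*(z-o[2])/d[2]
def proj(f,p):
    T=f['world_from_camera'];q=f['K']@(T[:3,:3].T@(np.asarray(p)-T[:3,3]));return q[:2]/q[2]
def mask(img,lo,hi):
    return cv2.inRange(cv2.cvtColor(img,cv2.COLOR_RGB2HSV),lo,hi)
E
python3 - <<'E'
from h import *
T=pickle.load(open('top0.pkl','rb'));S=pickle.load(open('scene0.pkl','rb'))
a=cv2.resize(T['img'][140:225,190:280,::-1],(400,378),interpolation=cv2.INTER_CUBIC)
b=cv2.resize(S['img'][145:225,255:335,::-1],(400,400),interpolation=cv2.INTER_CUBIC)[:378]
cv2.imwrite('pics/c0.png',np.hstack([a,b]))
for n,lo,hi,z in(('tray',(105,150,80),(125,255,255),.008),('mint',(70,60,120),(95,255,255),.012)):
    m=mask(T['img'],lo,hi)
    for c in cv2.findContours(m,0,2)[0]:
        if cv2.contourArea(c)>60:
            r=cv2.minAreaRect(c);B=[pt(T,*p,z)[:2] for p in cv2.boxPoints(r)];print(n,np.round(r[0]),np.round(pt(T,*r[0],z),3),np.round(B,3).tolist())
E
```

```text
tray [305. 226.] [0.479 0.133 0.008] [[0.444, 0.231], [0.538, 0.219], [0.513, 0.035], [0.42, 0.049]]
mint [324. 279.] [0.362 0.098 0.012] [[0.371, 0.122], [0.37, 0.072], [0.353, 0.073], [0.354, 0.123]]
mint [ 43. 181.] [0.594 0.706 0.012] [[0.61, 0.739], [0.629, 0.714], [0.578, 0.674], [0.559, 0.699]]
mint [379. 171.] [ 0.595 -0.032  0.012] [[0.606, -0.002], [0.626, -0.044], [0.583, -0.063], [0.564, -0.021]]
mint [159. 163.] [0.626 0.451 0.012] [[0.59, 0.467], [0.665, 0.456], [0.661, 0.435], [0.587, 0.446]]
```

View pics/c0.png

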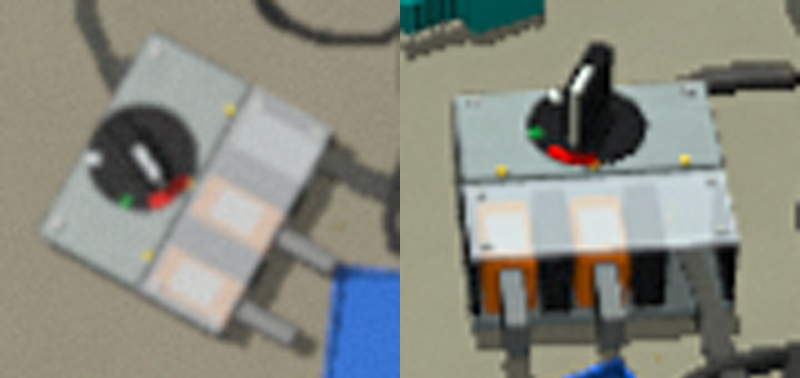

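Only two cartridges are there, in dock bays y=0 and y=+40 (crop tabs at (305,250) and (270,325)). The pointer line is at about (148,167), in the red range. Next I compute the dock pose and a wrist viewpoint.

```bash
cat >> h.py <<'E'
from scipy.spatial.transform import Rotation as R
def d2w(D,p): # D=(x,y,yaw)
    c,s=np.cos(D[2]),np.sin(D[2]);return np.array([D[0]+c*p[0]-s*p[1],D[1]+s*p[0]+c*p[1],p[2]])
def fit(P,Q): # rigid 2d P->Q
    P=np.asarray(P)[:,:2];Q=np.asarray(Q)[:,:2];p=P-P.mean(0);q=Q-Q.mean(0)
    a=np.arctan2((p[:,0]*q[:,1]-p[:,1]*q[:,0]).sum(),(p*q).sum())
    c,s=np.cos(a),np.sin(a);t=Q.mean(0)-np.array([[c,-s],[s,c]])@P.mean(0)
    res=np.linalg.norm((P@np.array([[c,-s],[s,c]]).T+t)-Q,axis=1)
    return np.array([*t,a]),res
def go(pos,th,tool=True):
    """target grasp/TCP pos, tool-y heading th (deg): print wz, then dx dy dz after the turn, and the z tilt fix"""
    from station import get_state
    s=get_state();r=R.from_rotvec(s['tcp_rot']);y=r.as_matrix()[:,1]
    cur=np.degrees(np.arctan2(y[1],y[0]));dw=(cur-th+180)%360-180
    t=np.radians(th);Rt=np.array([[np.sin(t),np.cos(t),0],[-np.cos(t),np.sin(t),0],[0,0,-1]])
    rot=(r.inv()*R.from_matrix(Rt)).as_rotvec()
    print('clk %.2f'%s['clock'],'tcp',np.round(s['eef_pos'],4),'th %.1f'%cur,'rot',np.round(rot,3),'shift',np.round(Rt.T@(np.asarray(pos)-s['eef_pos']),4),'j6 %.2f'%s['joint_pos'][5],'open %.2f'%s['opening'],'F',np.round(s['ft_force'],1))
E
python3 - <<'E'
from h import *
from station import tcp_to_grasp
print('g',tcp_to_grasp)
T=pickle.load(open('top0.pkl','rb'));S=pickle.load(open('scene0.pkl','rb'))
t=lambda X,Y:(190+X/4.444,140+Y/4.447); s=lambda X,Y:(255+X/5,145+Y/5)
P=[(.05,-.057),(.05,.057),(-.05,-.057),(-.05,.057)]
Q=[pt(T,*t(150,35),.05),pt(T,*t(43,233),.05),pt(T,*t(330,128),.046),pt(T,*t(215,335),.046)]
D,r=fit(P,Q);print(D,np.degrees(D[2]),r)
Q=[pt(S,*s(705,82),.05),pt(S,*s(455,96),.05),pt(S,*s(738,238),.046),pt(S,*s(472,252),.046)]
D2,r=fit(P,Q);print(D2,np.degrees(D2[2]),r)
D=(D+D2)/2
B=np.array([[0.444, 0.231], [0.538, 0.219], [0.513, 0.035], [0.42, 0.049]])
c,sn=np.cos(D[2]),np.sin(D[2]);print('tray in dock',np.round((B-D[:2])@np.array([[c,-sn],[sn,c]]),3))
print('tape in dock', )
k=d2w(D,(.023,0,.2));print('knob',k)
go(d2w(D,(-.03,0,.30)),124)
E
```

```text
g 0.0187
[0.57608736 0.2887606  1.04493956] 59.87062661150629 [0.00263222 0.00411926 0.00162014 0.00201527]
[0.71639938 0.18427607 0.98883033] 56.65580458044122 [0.00223576 0.00615111 0.0055688  0.002469  ]
tray in dock [[-0.111  0.169]
 [-0.072  0.083]
 [-0.241  0.007]
 [-0.278  0.094]]
tape in dock
knob [0.65834178 0.25607923 0.2       ]Traceback (most recent call last):
  File "<stdin>", line 16, in <module>
  File "h.py", line 25, in go
    rot=(r.inv()*R.from_matrix(Rt)).as_rotvec()
                 ~~~~~~~~~~~~~^^^^
  File "scipy/spatial/transform/_rotation.pyx", line 1143, in scipy.spatial.transform._rotation.Rotation.from_matrix
ValueError: Non-positive determinant (left-handed or null coordinate frame) in rotation matrix 0: [[ 0.82903757 -0.5591929   0.        ]
 [ 0.5591929   0.82903757  0.        ]
 [ 0.          0.         -1.        ]].
```

```bash
sed -i 's/Rt=np.array.*;\?$/Rt=np.array([[-np.sin(t),np.cos(t),0],[np.cos(t),np.sin(t),0],[0,0,-1]])/;s/^    t=np.radians(th);Rt/    t=np.radians(th);Rt/' h.py; grep -n "Rt=" h.py
python3 - <<'E'
from h import *
T=pickle.load(open('top0.pkl','rb'));S=pickle.load(open('scene0.pkl','rb'))
t=lambda X,Y:(190+X/4.444,140+Y/4.447); s=lambda X,Y:(255+(X-400)/5,145+Y/5)
P=[(.05,-.057),(.05,.057),(-.05,-.057),(-.05,.057)]
Q=[pt(T,*t(150,35),.05),pt(T,*t(43,233),.05),pt(T,*t(330,128),.046),pt(T,*t(215,335),.046)]
D,r=fit(P,Q);print(D,np.degrees(D[2]),r)
Q=[pt(S,*s(705,82),.05),pt(S,*s(455,96),.05),pt(S,*s(738,238),.046),pt(S,*s(472,252),.046)]
D2,r=fit(P,Q);print(D2,np.degrees(D2[2]),r)
D=(D+D2)/2;np.save('D.npy',D);print(D)
B=np.array([[0.444, 0.231], [0.538, 0.219], [0.513, 0.035], [0.42, 0.049]])
c,sn=np.cos(D[2]),np.sin(D[2]);print('tray in dock',np.round((B-D[:2])@np.array([[c,-sn],[sn,c]]),3))
a=pt(T,*t(133,148),.084);b=pt(T,*t(160,185),.084);print('sel top',D[2]+np.pi-np.arctan2(*(b-a)[1::-1])%(2*np.pi))
print('knob',d2w(D,(.023,0,.2)))
go(d2w(D,(-.03,0,.30)),124)
E
```

```text
24:    t=np.radians(th);Rt=np.array([[-np.sin(t),np.cos(t),0],[np.cos(t),np.sin(t),0],[0,0,-1]])
[0.57608736 0.2887606  1.04493956] 59.87062661150629 [0.00263222 0.00411926 0.00162014 0.00201527]
[0.5753242  0.28485668 1.03419894] 59.25523423278663 [0.00270151 0.00274505 0.00211504 0.00317614]
[0.57570578 0.28680864 1.03956925]
tray in dock [[-0.115  0.085]
 [-0.078 -0.002]
 [-0.249 -0.074]
 [-0.284  0.014]]
sel top 0.4368015906887157
knob [0.58735739 0.30663892 0.2       ]
clk 0.15 tcp [0.2065 0.5628 0.2306] th 69.8 rot [-0.001 -0.001 -0.945] shift [-0.1247 -0.4481 -0.0694] j6 -0.12 open 1.00 F [-0.3 -0.5 -0.4]
```

```bash
python3 - <<'E'
from h import *
go((.5874,.3066,.22),124.5)
E
```

```text
clk 0.15 tcp [0.2065 0.5628 0.2306] th 69.8 rot [-0.001 -0.001 -0.954] shift [-0.1688 -0.4268  0.0106] j6 -0.12 open 1.00 F [-0.3 -0.5 -0.4]
```

Request:
servo_tool:
  increments: "1 0 0 0 0 0 -0.16; 1 0 0 0 0 0 -0.16; 1 0 0 0 0 0 -0.16; 1 0 0 0 0 0 -0.16; 1 0 0 0 0 0 -0.16; 1 0 0 0 0 0 -0.15"
  force: 40

```text
clock: 0.9
eef_pos: [0.2066, 0.563, 0.2309]
tcp_rot: [0.933, -2.999, 0.001]
ft_force: [-0.6, 0.1, 0.8]
opening: 1.003
grasp_force: 0.0
```

Request:
servo_tool:
  increments: "1 -0.0188 -0.0474 0.001 0 0 0; 1 -0.0188 -0.0474 0.001 0 0 0; 1 -0.0188 -0.0474 0.001 0 0 0; 1 -0.0188 -0.0474 0.001 0 0 0; 1 -0.0188 -0.0474 0.001 0 0 0; 1 -0.0188 -0.0474 0.001 0 0 0; 1 -0.0188 -0.0474 0.001 0 0 0; 1 -0.0188 -0.0474 0.001 0 0 0; 1 -0.0188 -0.0474 0.001 0 0 0; 1 0 0 0 0 0 0; 1 0 0 0 0 0 0"

```text
clock: 2.28
eef_pos: [0.5861, 0.3059, 0.2217]
tcp_rot: [0.924, -3.001, -0.001]
ft_force: [0.1, 0.4, 0.5]
opening: 0.999
grasp_force: 0.0
```

```bash
cat >> h.py <<'E'
def wrist(name):
    from station import get_state,grab_frame
    s=get_state();f=grab_frame('wrist');M=np.eye(4);M[:3,:3]=R.from_rotvec(s['tcp_rot']).as_matrix();M[:3,3]=s['eef_pos']
    f['world_from_camera']=M@f['T_tool_cam'];pickle.dump(f,open(name+'.pkl','wb'));cv2.imwrite(f'pics/{name}.png',f['img'][:,:,::-1]);return f
E
python3 - <<'E'
from h import *
f=wrist('w1');go((.5874,.3066,.22),124.5)
D=np.load('D.npy')
for p in((.05,-.057,.05),(.05,.057,.05),(-.05,-.057,.046),(-.05,.057,.046),(.023,0,.084)):print(p,np.round(proj(f,d2w(D,p)),1))
E
```

```text
clk 2.33 tcp [0.5857 0.3064 0.2219] th 124.3 rot [ 0.001 -0.001 -0.004] shift [-0.0016 -0.0008  0.0019] j6 -1.79 open 1.00 F [-0.3  0.3 -0.3]
(0.05, -0.057, 0.05) [240.2 228.3]
(0.05, 0.057, 0.05) [340.3 183.7]
(-0.05, -0.057, 0.046) [193.5 141.5]
(-0.05, 0.057, 0.046) [299.7  88.7]
(0.023, 0, 0.084) [278.  193.4]
```

View pics/w1.png

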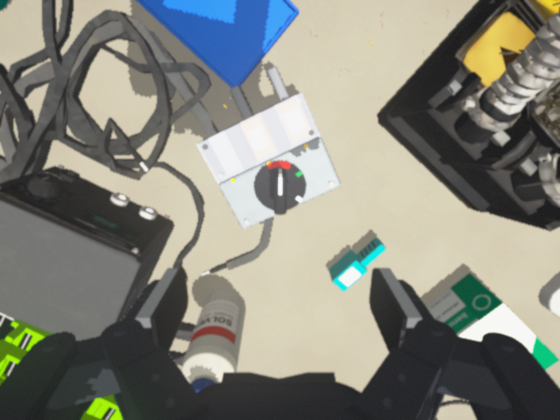

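Wrist view: dock corners at (244,227), (340,183), (197,145) and (303,93). The knob bar runs from (281,170) to (281,213), nearly in line with the tool x.

```bash
python3 - <<'E'
from h import *
f=pickle.load(open('w1.pkl','rb'));D=np.load('D.npy')
P=[(.05,-.057),(.05,.057),(-.05,-.057),(-.05,.057)]
Q=[pt(f,244,227,.05),pt(f,340,183,.05),pt(f,197,145,.046),pt(f,303,93,.046)]
D3,r=fit(P,Q);print(D3,np.degrees(D3[2]),r)
Dn=(D*2+D3*2)/4;np.save('D.npy',Dn);print(Dn)
# white pointer line + red + green
im=f['img'][150:225,245:320,::-1]
cv2.imwrite('pics/w1c.png',cv2.resize(im,(600,600),interpolation=cv2.INTER_CUBIC))
print('knob',d2w(Dn,(.023,0,.084)),np.round(proj(f,d2w(Dn,(.023,0,.084))),1))
E
```

```text
[0.57528856 0.28957984 1.04573897] 59.916429367443214 [0.0031108  0.00336231 0.00185914 0.00292472]
[0.57549717 0.28819424 1.04265411]
knob [0.58708755 0.30806037 0.084     ] [279.4 194. ]
```

View pics/w1c.png

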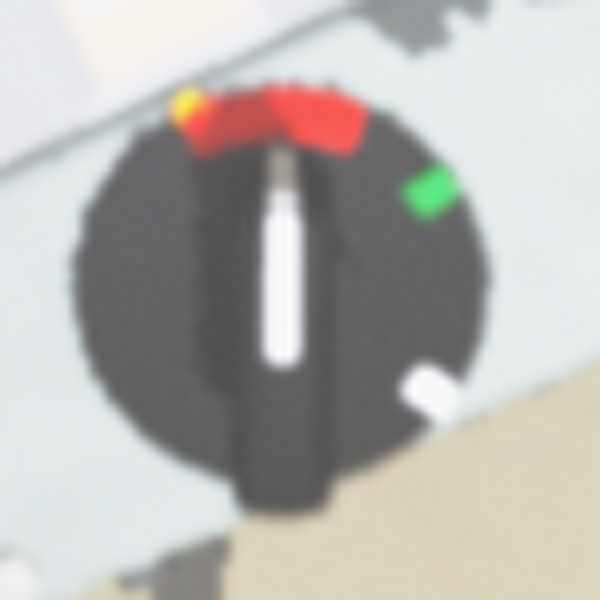

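Request:
servo_tool:
  increments: "0 -0.0023 0.001 0.04 0 0 0; 0 0 0 0.04 0 0 0; 0 0 0 0.04 0 0 0; 0 0 0 0.03 0 0 0; 0 0 0 0.015 0 0 0; 0 0 0 0 0 0 0; 0 0 0 0 0 0 0"

```text
clock: 3.2
eef_pos: [0.5889, 0.3088, 0.0587]
tcp_rot: [-0.926, 3.0, 0.0]
ft_force: [0.2, -0.2, -0.0]
opening: 0.499
grasp_force: 0.0
```

```bash
python3 - <<'E'
from h import *
go((.587,.3085,.0565),124.3)
E
```

```text
clk 3.20 tcp [0.5889 0.3088 0.0587] th 124.3 rot [-0.001  0.002  0.   ] shift [0.0018 0.0008 0.0022] j6 -1.79 open 0.50 F [ 0.2 -0.2 -0. ]
```

Request:
servo_tool:
  increments: "0 0.0018 0.0008 0.002 0 0 0; -0.4 0 0 0 0 0 0; -0.6 0 0 0 0 0 0; -1 0 0 0 0 0 0; -1 0 0 0 0 0 0; -1 0 0 0 0 0 0; -1 0 0 0 0 0 0; -1 0 0 0 0 0 0"
  force: 40

```text
clock: 4.2
eef_pos: [0.5863, 0.3078, 0.0557]
tcp_rot: [-0.925, 3.002, 0.0]
ft_force: [-1.6, -0.5, 5.1]
opening: 0.13
grasp_force: 40.0
```

Request:
servo_tool:
  increments: "-1 0 0 0 0 0 0.12; -1 0 0 0 0 0 0.12; -1 0 0 0 0 0 0.12; -1 0 0 0 0 0 0.12; -1 0 0 0 0 0 0.12; -1 0 0 0 0 0 0.12; -1 0 0 0 0 0 0.12; -1 0 0 0 0 0 0.116; -1 0 0 0 0 0 0; -1 0 0 0 0 0 0"

```text
clock: 5.45
eef_pos: [0.5861, 0.3096, 0.0556]
tcp_rot: [-0.56, -3.091, -0.004]
ft_force: [-3.0, 6.0, 4.1]
opening: 0.133
grasp_force: 39.9
```

```bash
python3 - <<'E'
from h import *
go((.587,.3085,.2),69.5)
E
```

```text
clk 5.45 tcp [0.5861 0.3096 0.0556] th 69.5 rot [ 0.003 -0.001 -0.   ] shift [-0.0012 -0.0008 -0.1444] j6 -0.83 open 0.13 F [-3.   6.   4.1]
```

Request:
servo_tool:
  increments: "-0.4 0 0 0 0 0 0; 0 0 0 0 0 0 0; 0 0 0 0 0 0 0; 0 0 0 0 0 0 0; 0 0 0 -0.03 0 0 0; 0 0 0 -0.05 0 0 0; 0 0 0 -0.055 0 0 0; 0 0 0 0 0 0 0; 0 0 0 0 0 0 0"

```text
clock: 6.58
eef_pos: [0.5859, 0.3075, 0.19]
tcp_rot: [-0.559, -3.091, 0.0]
ft_force: [-0.6, 0.9, -0.1]
opening: 0.497
grasp_force: 0.0
```

```bash
python3 - <<'E'
from h import *
from station import grab_frame
f=wrist('w2');T=grab_frame('top');pickle.dump(T,open('top1.pkl','wb'))
D=np.load('D.npy');k=d2w(D,(.023,0,.084));u=proj(f,k);print(u)
x,y=np.round(u).astype(int)
a=cv2.resize(f['img'][max(0,y-50):y+50,x-50:x+50,::-1],(400,400),interpolation=cv2.INTER_CUBIC)
b=cv2.resize(T['img'][140:260,190:310,::-1],(400,400),interpolation=cv2.INTER_CUBIC)
cv2.imwrite('pics/c2.png',np.hstack([a,b]))
go((.587,.3085,.2),69.5)
# tray
m=mask(T['img'],(105,150,80),(125,255,255));c=max(cv2.findContours(m,0,2)[0],key=cv2.contourArea);r=cv2.minAreaRect(c)
print('tray',np.round([pt(T,*p,.010)[:2] for p in cv2.boxPoints(r)],3).tolist(),r)
for th in(69.5,):
  for s in(1.2,1.4,1.6):
    p=[proj(f,d2w(D,(.023-q*np.cos(s),q*np.sin(s),.084))) for q in(-.019,.019)];print(s,np.round(np.degrees(np.arctan2(*(p[1]-p[0])[::-1])),1))
E
```

```text
[278.95654048 204.0842746 ]
clk 6.67 tcp [0.5849 0.3072 0.1884] th 69.5 rot [-0.002 -0.003 -0.   ] shift [-0.0015  0.002  -0.0116] j6 -0.83 open 0.50 F [-0.3  1.2 -0.4]
tray [[0.439, 0.203], [0.534, 0.191], [0.514, 0.036], [0.419, 0.049]] ((311.4010009765625, 226.4901123046875), (71.34416961669922, 43.682132720947266), 5.710592269897461)
1.2 -102.0
1.4 -89.9
1.6 -77.9
```

View pics/c2.png

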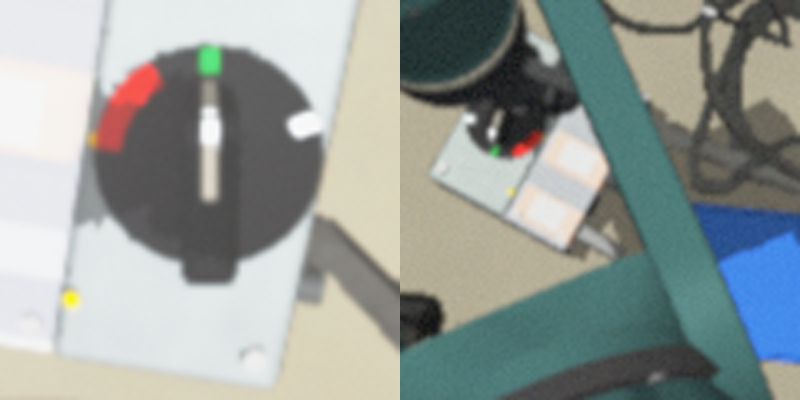

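Knob pointer sits on the green mark (crop (209,60)). The tray corner blocks the middle bay's exit, so I drag the tray about 40 mm toward -y from inside its right wall.

Request:
servo_tool:
  increments: "-1 0 0 0 0 0 -0.115; -1 0 0 0 0 0 -0.115; -1 0 0 0 0 0 0"

```text
clock: 7.05
eef_pos: [0.5853, 0.3074, 0.1884]
tcp_rot: [-0.202, -3.132, 0.002]
ft_force: [-0.7, 0.2, 0.1]
opening: -0.003
grasp_force: 0.0
```

```bash
python3 - <<'E'
from h import *
go((.471,.075,.06),82.5)
E
```

```text
clk 7.05 tcp [0.5853 0.3074 0.1884] th 82.6 rot [-0.002 -0.003  0.002] shift [ 0.0829 -0.2453  0.1284] j6 -1.06 open -0.00 F [-0.7  0.2  0.1]
```

Request:
servo_tool:
  increments: "-1 0.014 -0.041 0.008 0 0 0; -1 0.014 -0.041 0.024 0 0 0; -1 0.014 -0.041 0.024 0 0 0; -1 0.014 -0.041 0.024 0 0 0; -1 0.014 -0.041 0.024 0 0 0; -1 0.013 -0.041 0.024 0 0 0; -1 0 0 0.03 0 0 0; -1 0 0 0.02 0 0 0; -1 0 0 0 0 0 0; -1 0 0 0 0 0 0"

```text
clock: 8.3
eef_pos: [0.4727, 0.0744, 0.0125]
tcp_rot: [-0.202, -3.135, 0.0]
ft_force: [0.0, 0.2, 1.0]
opening: 0.004
grasp_force: 0.0
```

```bash
python3 - <<'E'
from h import *
go((.471,.0595,.008),82.5)
E
```

```text
clk 8.30 tcp [0.4727 0.0744 0.0125] th 82.6 rot [-0.    -0.     0.002] shift [-0.0003 -0.015   0.0045] j6 -1.43 open 0.00 F [0.  0.2 1. ]
```

Request:
servo_tool:
  increments: "-1 0 0 0.0045 0 0 0; -1 0 -0.01 0 0 0 0; -1 0 -0.01 0 0 0 0; -1 0 -0.01 0 0 0 0; -1 0 -0.01 0 0 0 0; -1 0 -0.01 0 0 0 0; -1 0 -0.007 0 0 0 0; -1 0 0 0 0 0 0"

```text
clock: 9.3
eef_pos: [0.465, 0.017, 0.0077]
tcp_rot: [-0.201, -3.135, 0.001]
ft_force: [-0.6, 0.1, 0.2]
opening: 0.002
grasp_force: 0.0
```

Request:
servo_tool:
  increments: "-1 0 0.003 0 0 0 0; -1 0 0.003 -0.02 0 0 0; -1 0 0 -0.05 0 0 0; -1 0 0 -0.05 0 0 0; -1 -0.01 0.045 -0.02 0 0 0; -1 -0.01 0.045 0 0 0 0; -1 -0.01 0.045 0 0 0 0; -1 0 0 0 0 0 0; -1 0 0 0 0 0 0"

```text
clock: 10.42
eef_pos: [0.512, 0.1537, 0.1473]
tcp_rot: [-0.198, -3.134, 0.002]
ft_force: [-0.4, 0.5, 0.6]
opening: 0.0
grasp_force: 0.0
```

```bash
python3 - <<'E'
from h import *
from station import grab_frame
f=wrist('w3');T=grab_frame('top');S=grab_frame('scene');pickle.dump(T,open('top2.pkl','wb'))
cv2.imwrite('pics/c3.png',np.hstack([cv2.resize(x['img'][:,:,::-1],(400,300)) for x in(T,S)]))
D=np.load('D.npy');c,sn=np.cos(D[2]),np.sin(D[2])
for n,F in(('top',T),('scene',S),('wrist',f)):
    m=mask(F['img'],(105,150,60),(125,255,255));k=max(cv2.findContours(m,0,2)[0],key=cv2.contourArea)
    B=np.array([pt(F,*p,.010)[:2] for p in cv2.approxPolyDP(k,8,True)[:,0]]);print(n,np.round(B,3).tolist());print(np.round((B-D[:2])@np.array([[c,-sn],[sn,c]]),3).tolist())
go(d2w(D,(-.068,0,.1)),np.degrees(D[2])+90)
E
```

```text
top [[0.429, 0.013], [0.512, 0.034], [0.517, 0.181], [0.437, 0.168]]
[[-0.312, -0.012], [-0.252, -0.074], [-0.123, -0.003], [-0.174, 0.059]]
scene [[0.532, 0.183], [0.437, 0.195], [0.411, 0.008], [0.436, 0.005], [0.519, 0.084]]
[[-0.113, -0.016], [-0.15, 0.073], [-0.325, 0.001], [-0.315, -0.022], [-0.205, -0.054]]
wrist [[0.414, 0.015], [0.508, 0.003], [0.533, 0.184], [0.438, 0.197]]
[[-0.317, 0.001], [-0.28, -0.086], [-0.111, -0.016], [-0.148, 0.073]]
clk 10.57 tcp [0.5122 0.1528 0.1475] th 82.6 rot [-0.000e+00 -1.000e-03 -1.171e+00] shift [-0.0808  0.0136  0.0475] j6 -1.28 open 0.00 F [0.5 0.8 0.6]
```

View pics/c3.png

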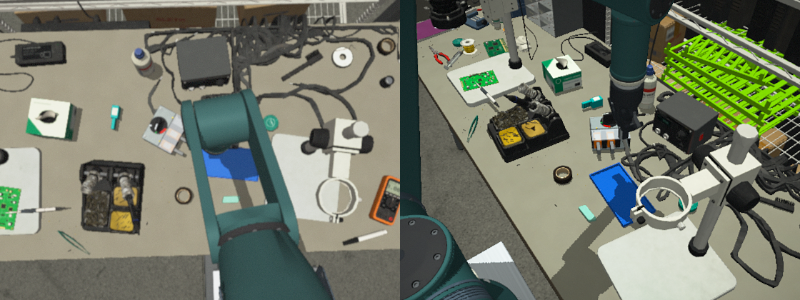

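View pics/w3.png

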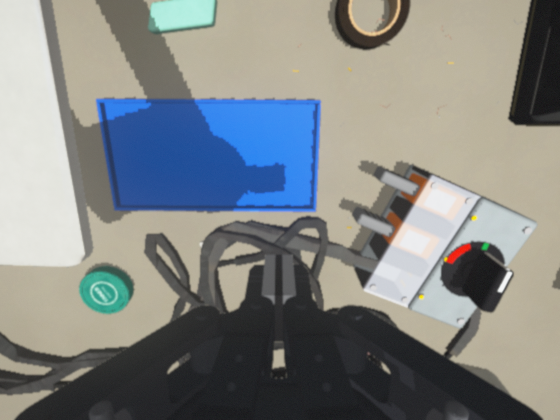

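Tray is now clear of the bay exits: wrist corners (100,100), (320,100), (316,210), (115,210). Tabs are at (358,217) and (379,172).

```bash
python3 - <<'E'
from h import *
f=pickle.load(open('w3.pkl','rb'));D=np.load('D.npy')
P=[(.05,.057),(.05,-.057),(-.05,.057),(-.05,-.057)]
D3,r=fit(P,[pt(f,536,223,.05),pt(f,463,327,.05),pt(f,414,165,.046),pt(f,363,291,.046)]);print(D3,np.degrees(D3[2]),r,D)
for E in(D,D3):
  c,sn=np.cos(E[2]),np.sin(E[2]);A=np.array([[c,-sn],[sn,c]])
  print([np.round((pt(f,*p,.038)[:2]-E[:2])@A,4).tolist() for p in((358,217),(395,234),(379,172),(415,189))])
im=f['img'][150:300,340:500,::-1];cv2.imwrite('pics/w3c.png',cv2.resize(im,(640,600),interpolation=cv2.INTER_CUBIC))
E
```

```text
[0.57333281 0.28558011 1.09354699] 62.65562724611341 [0.00644029 0.0015301  0.0089016  0.00293777] [0.57549717 0.28819424 1.04265411]
[[-0.0812, 0.0009], [-0.0449, -0.0005], [-0.0837, 0.0417], [-0.0498, 0.0408]]
[[-0.0777, 0.0043], [-0.0416, 0.0011], [-0.0781, 0.0452], [-0.0444, 0.0425]]
```

View pics/w3c.png

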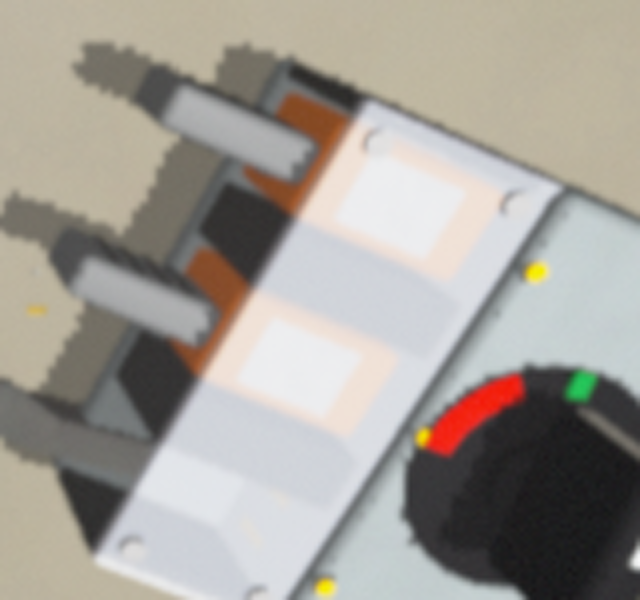

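Request:
servo_tool:
  increments: "-0.35 0 0 0 0 0 -0.167; -0.35 0 0 0 0 0 -0.167; -0.35 0 0 0 0 0 -0.167; -0.35 0 0 0 0 0 -0.167; -0.35 0 0 0 0 0 -0.167; -0.35 0 0 0 0 0 -0.167; -0.35 0 0 0 0 0 -0.167; -0.35 0 0 0 0 0 0"

```text
clock: 11.58
eef_pos: [0.5127, 0.1529, 0.1478]
tcp_rot: [1.559, -2.727, 0.0]
ft_force: [-0.7, 0.3, -0.2]
opening: 0.333
grasp_force: 0.0
```

```bash
python3 - <<'E'
from h import *
D=np.load('D.npy');go(d2w(D,(-.068,.0405,.07)),np.degrees(D[2])+90)
E
```

```text
clk 11.57 tcp [0.5127 0.1529 0.1478] th 149.5 rot [ 0.    -0.001 -0.004] shift [-0.0805  0.0544  0.0778] j6 -2.45 open 0.33 F [-0.7  0.3 -0.2]
```

Request:
servo_tool:
  increments: "-0.35 -0.04 0.027 0 0 0 -0.004; -0.35 -0.04 0.027 0.02 0 0 0; -0.35 0 0 0.05 0 0 0; -0.35 0 0 0 0 0 0; -0.35 0 0 0 0 0 0"

```text
clock: 12.2
eef_pos: [0.507, 0.2496, 0.0787]
tcp_rot: [-1.565, 2.724, -0.0]
ft_force: [0.0, 1.1, 0.4]
opening: 0.319
grasp_force: 0.0
```

```bash
python3 - <<'E'
from h import *
D=np.load('D.npy');go(d2w(D,(-.068,.0405,.014)),np.degrees(D[2])+90)
f=wrist('w4')
for p in((-.082,.045,.038),(-.082,.035,.038),(-.082,.005,.038),(-.082,-.005,.038),(-.05,.057,.046)):print(np.round(proj(f,d2w(D,p))))
E
```

```text
clk 12.20 tcp [0.507  0.2496 0.0787] th 149.7 rot [-0. -0.  0.] shift [0.0002 0.0008 0.0647] j6 -2.28 open 0.32 F [0.  1.1 0.4]
[287. 215.]
[271. 215.]
[222. 215.]
[205. 215.]
[307. 268.]
```

View pics/w4.png

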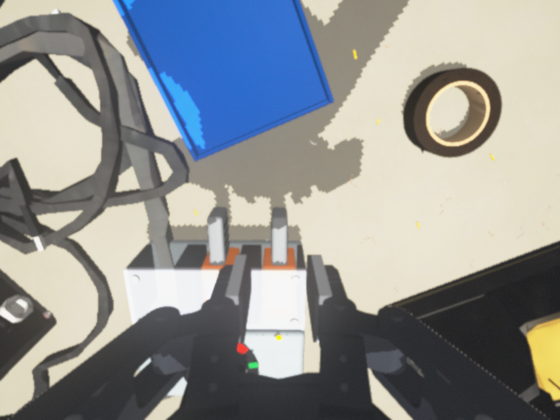

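Outer tab centre is at col 280, matching the prediction; the middle tab at col 219 sits about 3 mm toward +y. Descending.

Request:
servo_tool:
  increments: "-0.5 0 0.001 0.03 0 0 0; -0.5 0 0 0.025 0 0 0; -0.5 0 0 0.01 0 0 0; -0.5 0 0 0 0 0 0; -0.7 0 0 0 0 0 0; -1 0 0 0 0 0 0; -1 0 0 0 0 0 0; -1 0 0 0 0 0 0; -1 0 0 0 0 0 0"
  force: 30

```text
clock: 13.38
eef_pos: [0.5068, 0.2509, 0.014]
tcp_rot: [-1.567, 2.72, -0.001]
ft_force: [-0.5, -1.4, 6.5]
opening: 0.108
grasp_force: 32.6
```

```bash
python3 - <<'E'
from h import *
D=np.load('D.npy');go(d2w(D,(-.068,.0405,.014)),np.degrees(D[2])+90)
E
```

```text
clk 13.38 tcp [0.5068 0.2509 0.014 ] th 149.9 rot [-0.002  0.001  0.003] shift [ 0.0011 -0.0001 -0.    ] j6 -2.28 open 0.11 F [-0.5 -1.4  6.5]
```

Request:
servo_tool:
  increments: "-1 0.006 0 -0.001 0 0 0; -1 0.012 0 0 0 0 0; -1 0.015 0 0 0 0 0; -1 0.015 0 0 0 0 0; -1 0.004 0 0 0 0 0; -1 0 0 0 0 0 0; -1 0 0 -0.015 0 0 0; -1 0 0 -0.015 0 0 0; -1 0 0 0 0 0 0"

```text
clock: 14.5
eef_pos: [0.4813, 0.2063, 0.0456]
tcp_rot: [-1.567, 2.719, -0.002]
ft_force: [-0.4, -0.2, -0.9]
opening: 0.107
grasp_force: 31.6
```

```bash
python3 - <<'E'
from h import *
from station import grab_frame
D=np.load('D.npy');go((.47,.15,.04),82)
f=wrist('w5');T=grab_frame('top')
cv2.imwrite('pics/w5s.png',np.hstack([cv2.resize(f['img'][:,:,::-1],(400,300)),cv2.resize(T['img'][:,:,::-1],(400,300))]))
E
```

```text
clk 14.50 tcp [0.4813 0.2063 0.0456] th 149.9 rot [-1.000e-03  4.000e-03  1.185e+00] shift [ 0.0033 -0.0574  0.0056] j6 -2.34 open 0.11 F [-0.4 -0.2 -0.9]
```

View pics/w5s.png

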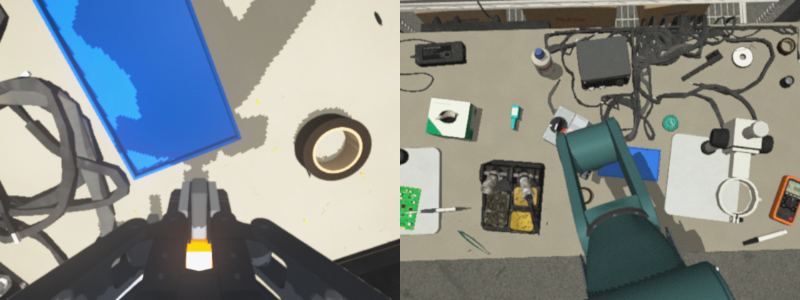

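Request:
servo_tool:
  increments: "-1 0.025 0 -0.004 0 0 0; -1 0.025 0 0 0 0 0; -1 0 0 0 0 0 0.15; -1 0 0 0 0 0 0.15; -1 0 0 0 0 0 0.15; -1 0 0 0 0 0 0.15; -1 0 0 0 0 0 0.15; -1 0 0 0 0 0 0.15; -1 0 0 0 0 0 0.15; -1 0 0 0 0 0 0.135; -1 0 0 0 0 0 0; -1 0 0 0 0 0 0"

```text
clock: 16.1
eef_pos: [0.4543, 0.1624, 0.0476]
tcp_rot: [-0.215, -3.134, 0.0]
ft_force: [0.1, -0.4, -0.9]
opening: 0.113
grasp_force: 31.6
```

```bash
python3 - <<'E'
from h import *
go((.4444,.0684,.03),82.1)
f=wrist('w6')
m=mask(f['img'],(105,150,60),(125,255,255));k=max(cv2.findContours(m,0,2)[0],key=cv2.contourArea)
print(np.round([[*pt(f,*p,.010)[:2],*p] for p in cv2.approxPolyDP(k,8,True)[:,0]],3).tolist())
E
```

```text
clk 16.10 tcp [0.4543 0.1624 0.0476] th 82.1 rot [-0.    -0.001  0.001] shift [-0.0031 -0.0945  0.0176] j6 -1.23 open 0.11 F [ 0.1 -0.4 -0.9]
[[0.414, 0.014, 21.0, 208.0], [0.509, 0.002, 58.0, 339.0], [0.518, 0.05, 130.0, 341.0], [0.496, 0.103, 197.0, 306.0], [0.501, 0.121, 225.0, 309.0], [0.473, 0.135, 239.0, 270.0], [0.461, 0.157, 271.0, 249.0], [0.466, 0.175, 301.0, 253.0], [0.503, 0.189, 328.0, 300.0], [0.437, 0.197, 332.0, 205.0]]
```

Request:
servo_tool:
  increments: "-1 -0.001 -0.03 0 0 0 0; -1 -0.001 -0.03 0 0 0 0; -1 -0.001 -0.03 0.005 0 0 0; -1 0 -0.0045 0.01 0 0 0; -1 0 0 0 0 0 0; -1 0 0 0 0 0 0"

```text
clock: 16.9
eef_pos: [0.4445, 0.0691, 0.0327]
tcp_rot: [-0.218, -3.134, -0.0]
ft_force: [-0.3, 0.3, 0.7]
opening: 0.107
grasp_force: 35.4
```

```bash
python3 - <<'E'
from h import *
go((.4444,.0684,.0095),82.1)
E
```

```text
clk 16.90 tcp [0.4445 0.0691 0.0327] th 82.0 rot [ 0.    -0.    -0.001] shift [-0.     -0.0007  0.0232] j6 -1.43 open 0.11 F [-0.3  0.3  0.7]
```

Request:
servo_tool:
  increments: "-1 0 0 0.01 0 0 0; -1 0 0 0.008 0 0 0; -1 0 0 0.004 0 0 0; -1 0 0 0.001 0 0 0; -1 0 0 0 0 0 0; -0.75 0 0 0 0 0 0; -0.6 0 0 0 0 0 0; -0.5 0 0 0 0 0 0; -0.5 0 0 0 0 0 0; -0.5 0 0 -0.01 0 0 0; -0.5 0 0 -0.04 0 0 0; -0.5 0 0 -0.06 0 0 0"

```text
clock: 18.4
eef_pos: [0.4429, 0.0684, 0.1204]
tcp_rot: [-0.219, -3.13, 0.001]
ft_force: [1.6, 0.8, -0.6]
opening: 0.252
grasp_force: 0.0
```

Request:
servo_tool:
  increments: "-0.5 0 0.04 0 0 0 0; -0.5 0 0.04 0 0 0 0; -0.5 0 0 0 0 0 0; -0.5 0 0 0 0 0 0"

```text
clock: 18.9
eef_pos: [0.455, 0.1473, 0.12]
tcp_rot: [-0.218, -3.134, 0.001]
ft_force: [-0.8, -1.1, 0.7]
opening: 0.252
grasp_force: 0.0
```

```bash
python3 - <<'E'
from h import *
D=np.load('D.npy');go(d2w(D,(-.11,.003,.12)),np.degrees(D[2])+90)
f=wrist('w7')
E
```

```text
clk 18.90 tcp [0.455  0.1473 0.12  ] th 82.0 rot [-0.000e+00 -1.000e-03 -1.181e+00] shift [-0.0724 -0.0301 -0.    ] j6 -1.26 open 0.25 F [-0.8 -1.1  0.7]
```

View pics/w7.png

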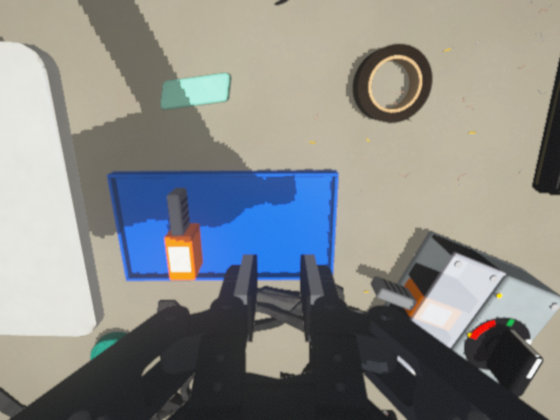

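Cartridge 1 lies flat in the tray (orange body at (182,252)). The middle cartridge is still home, tab from (377,283) to (410,300).

```bash
python3 - <<'E'
from h import *
f=pickle.load(open('w7.pkl','rb'));D=np.load('D.npy')
def loc(E,p,z):
  c,sn=np.cos(E[2]),np.sin(E[2]);return np.round((pt(f,*p,z)[:2]-E[:2])@np.array([[c,-sn],[sn,c]]),4).tolist()
print('tab',[loc(D,p,.038) for p in((376,284),(407,301))])
m=mask(f['img'],(105,150,60),(125,255,255));k=max(cv2.findContours(m,0,2)[0],key=cv2.contourArea)
B=cv2.approxPolyDP(k,8,True)[:,0];print(B.tolist())
C=[(110,172),(337,172),(334,274),(127,279)];Q=[pt(f,*p,.012) for p in C]
E,r=fit([(-.049,-.093),(-.049,.093),(.049,.093),(.049,-.093)],Q);print('tray',E,r);np.save('E.npy',E)
o=mask(f['img'],(5,150,150),(18,255,255));o[:,320:]=0
k=max(cv2.findContours(o,0,2)[0],key=cv2.contourArea);r=cv2.minAreaRect(k);print(r,[loc(E,p,.033) for p in cv2.boxPoints(r)],loc(E,r[0],.033))
E
```

```text
tab [[-0.0862, 0.0068], [-0.0551, 0.0022]]
[[108, 175], [127, 279], [167, 279], [129, 278], [122, 235], [131, 272], [166, 272], [165, 196], [177, 186], [201, 224], [200, 272], [224, 273], [253, 254], [258, 279], [300, 278], [310, 253], [332, 271], [335, 172]]
tray [ 0.47112439  0.10174193 -0.12562105] [0.00293807 0.00361958 0.00298214 0.00045807]
((182.22488403320312, 257.20538330078125), (45.43795394897461, 30.336753845214844), 83.82982635498047) [[-0.0017, -0.0454], [-0.0042, -0.0216], [0.036, -0.0215], [0.0387, -0.0465]] [0.0167, -0.0337]
```

Request:
servo_tool:
  increments: "-0.5 0 0 0 0 0 -0.17; -0.5 0 0 0 0 0 -0.17; -0.5 0 0 0 0 0 -0.17; -0.5 0 0 0 0 0 -0.17; -0.5 0 0 0 0 0 -0.17; -0.5 0 0 0 0 0 -0.17; -0.5 0 0 0 0 0 -0.161; -0.5 0 0 0 0 0 0; -0.5 0 0 0 0 0 0"

```text
clock: 20.08
eef_pos: [0.4554, 0.147, 0.1197]
tcp_rot: [1.557, -2.728, -0.0]
ft_force: [0.4, 0.2, 0.3]
opening: 0.249
grasp_force: 0.0
```

```bash
python3 - <<'E'
from h import *
D=np.load('D.npy');go(d2w(D,(-.068,.0025,.07)),np.degrees(D[2])+90)
E
```

```text
clk 20.07 tcp [0.4554 0.147  0.1197] th 149.4 rot [ 0.    -0.    -0.005] shift [-0.1145 -0.0301  0.0497] j6 -2.44 open 0.25 F [0.4 0.2 0.3]
```

Request:
servo_tool:
  increments: "-0.4 -0.038 -0.01 0 0 0 -0.005; -0.4 -0.038 -0.01 0 0 0 0; -0.4 -0.038 -0.01 0.01 0 0 0; -0.4 0 0 0.035 0 0 0; -0.4 0 0 0 0 0 0; -0.4 0 0 0 0 0 0"

```text
clock: 20.82
eef_pos: [0.5384, 0.2307, 0.0752]
tcp_rot: [1.567, -2.722, -0.0]
ft_force: [0.6, 0.1, 0.2]
opening: 0.3
grasp_force: 0.0
```

```bash
python3 - <<'E'
from h import *
D=np.load('D.npy');go(d2w(D,(-.068,.0025,.014)),np.degrees(D[2])+90)
f=wrist('w8');cv2.imwrite('pics/w8c.png',cv2.resize(f['img'][150:350,180:380,::-1],(600,600)))
for p in((-.082,.005,.038),(-.082,-.005,.038)):print(np.round(proj(f,d2w(D,p))))
E
```

```text
clk 20.82 tcp [0.5384 0.2307 0.0752] th 149.9 rot [ 0.    -0.001  0.002] shift [-0.0003 -0.0006  0.0612] j6 -2.33 open 0.30 F [0.6 0.1 0.2]
[282. 217.]
[265. 217.]
```

View pics/w8c.png

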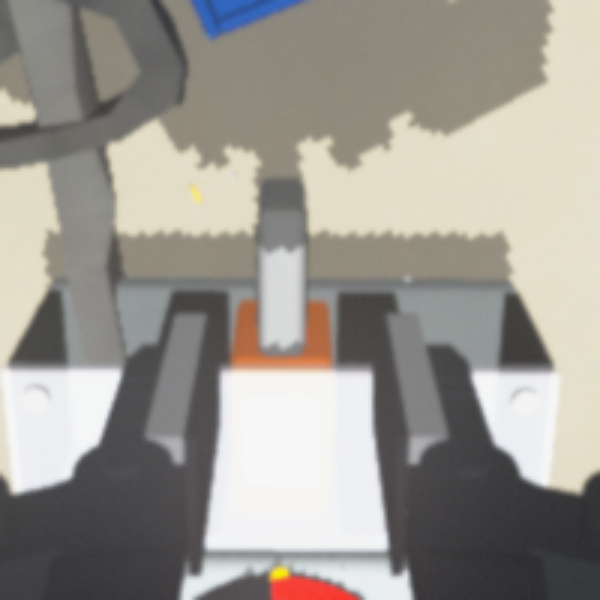

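Tab centre is at col 274, so y≈0.5 mm; I shift 2 mm toward -y and descend.

Request:
servo_tool:
  increments: "-0.4 0 -0.002 0.03 0 0 0; -0.4 0 0 0.022 0 0 0; -0.4 0 0 0.009 0 0 0; -0.5 0 0 0 0 0 0; -0.7 0 0 0 0 0 0; -1 0 0 0 0 0 0; -1 0 0 0 0 0 0; -1 0 0 0 0 0 0; -1 0 0 0 0 0 0"
  force: 30

```text
clock: 22.0
eef_pos: [0.5413, 0.2303, 0.0149]
tcp_rot: [-1.569, 2.72, -0.001]
ft_force: [0.2, -0.7, 6.1]
opening: 0.11
grasp_force: 32.5
```

Request:
servo_tool:
  increments: "-1 0.006 0 -0.001 0 0 0; -1 0.012 0 0 0 0 0; -1 0.015 0 0 0 0 0; -1 0.015 0 0 0 0 0; -1 0.002 0 0 0 0 0; -1 0 0 0 0 0 0; -1 0 0 0 0 0 0"

```text
clock: 22.88
eef_pos: [0.5158, 0.1871, 0.0148]
tcp_rot: [-1.569, 2.721, -0.0]
ft_force: [-1.1, 1.1, -0.6]
opening: 0.111
grasp_force: 31.5
```

```bash
python3 - <<'E'
from h import *
D=np.load('D.npy');go(d2w(D,(-.118,.0005,.046)),np.degrees(D[2])+90)
E
```

```text
clk 22.88 tcp [0.5158 0.1871 0.0148] th 149.9 rot [-0.     0.     0.004] shift [ 0.0005 -0.0001 -0.0312] j6 -2.39 open 0.11 F [-1.1  1.1 -0.6]
```

Request:
servo_tool:
  increments: "-1 0 0 -0.017 0 0 0; -1 0 0 -0.017 0 0 0; -1 0.022 0 0 0 0 0; -1 0.022 0 0 0 0 0; -1 0 0 0 0 0 0.17; -1 0 0 0 0 0 0.17; -1 0 0 0 0 0 0.17; -1 0 0 0 0 0 0.17; -1 0 0 0 0 0 0.17; -1 0 0 0 0 0 0.17; -1 0 0 0 0 0 0.15; -1 0 0 0 0 0 0"

```text
clock: 24.38
eef_pos: [0.4918, 0.1475, 0.0484]
tcp_rot: [-0.194, -3.134, 0.001]
ft_force: [0.6, -0.7, -0.6]
opening: 0.11
grasp_force: 31.6
```

```bash
python3 - <<'E'
from h import *
E=np.load('E.npy');print(E);go(d2w(E,(-.024,.040,.03)),np.degrees(E[2])+90)
f=wrist('w9')
m=mask(f['img'],(105,150,60),(125,255,255));k=max(cv2.findContours(m,0,2)[0],key=cv2.contourArea)
print(np.round([[*pt(f,*p,.010)[:2],*p] for p in cv2.approxPolyDP(k,8,True)[:,0]],3).tolist())
E
```

```text
[ 0.47112439  0.10174193 -0.12562105]
clk 24.38 tcp [0.4918 0.1475 0.0484] th 82.9 rot [-0.001 -0.002  0.002] shift [ 0.0388 -0.008   0.0184] j6 -1.29 open 0.11 F [ 0.6 -0.7 -0.6]
[[0.414, 0.014, 22.0, 137.0], [0.507, 0.003, 59.0, 284.0], [0.474, 0.012, 56.0, 236.0], [0.504, 0.01, 69.0, 278.0], [0.508, 0.035, 108.0, 280.0], [0.434, 0.053, 101.0, 165.0], [0.432, 0.072, 133.0, 156.0], [0.462, 0.07, 143.0, 206.0], [0.467, 0.08, 161.0, 213.0], [0.502, 0.075, 166.0, 265.0], [0.512, 0.066, 157.0, 280.0], [0.515, 0.074, 170.0, 283.0], [0.517, 0.061, 151.0, 288.0], [0.525, 0.115, 235.0, 289.0], [0.501, 0.132, 255.0, 253.0], [0.499, 0.15, 284.0, 248.0], [0.518, 0.17, 318.0, 271.0], [0.532, 0.171, 322.0, 290.0], [0.533, 0.185, 343.0, 289.0], [0.437, 0.196, 352.0, 138.0]]
```

Request:
servo_tool:
  increments: "-1 0.02 -0.004 0 0 0 0; -1 0.0188 -0.004 0.01 0 0 0; -1 0 0 0.012 0 0 0; -1 0 0 0.01 0 0 0; -1 0 0 0.005 0 0 0; -1 0 0 0.0015 0 0 0; -1 0 0 0 0 0 0; -1 0 0 0 0 0 0"

```text
clock: 25.42
eef_pos: [0.4541, 0.1457, 0.0105]
tcp_rot: [0.194, 3.135, -0.0]
ft_force: [-0.3, -0.1, -0.9]
opening: 0.112
grasp_force: 31.6
```

Request:
servo_tool:
  increments: "-0.75 0 0 0 0 0 0; -0.6 0 0 0 0 0 0; -0.5 0 0 0 0 0 0; -0.5 0 0 0 0 0 0; -0.5 0 0 -0.01 0 0 0; -0.5 0 0 -0.04 0 0 0; -0.5 0 0 -0.06 0 0 0; -0.5 0 0 -0.06 0 0 0; -0.5 -0.05 0 0 0 0 0; -0.5 0 0 0 0 0 0; -0.5 0 0 0 0 0 0"

```text
clock: 26.8
eef_pos: [0.5024, 0.1393, 0.1801]
tcp_rot: [-0.195, -3.134, 0.001]
ft_force: [-0.9, 0.4, -0.5]
opening: 0.249
grasp_force: 0.0
```

```bash
cat > chk.py <<'E'
from h import *
def chk(f):
    E=np.load('E.npy');c,sn=np.cos(E[2]),np.sin(E[2]);A=np.array([[c,-sn],[sn,c]])
    o=mask(f['img'],(5,150,100),(18,255,255))
    for k in cv2.findContours(o,0,2)[0]:
        if cv2.contourArea(k)>150:
            r=cv2.minAreaRect(k);print('orange',np.round(r[0]),np.round(r[1]),[np.round((pt(f,*p,.033)[:2]-E[:2])@A,3).tolist() for p in [r[0],*cv2.boxPoints(r)]])
    m=mask(f['img'],(105,150,60),(125,255,255));h=cv2.convexHull(max(cv2.findContours(m,0,2)[0],key=cv2.contourArea))
    print('tray',np.round([[*pt(f,*p,.011)[:2]] for p in cv2.approxPolyDP(h,8,True)[:,0]],3).tolist())
E
python3 - <<'E'
from chk import *
chk(wrist('w10'));D=np.load('D.npy');go((.587,.308,.2),69.6)
E
```

```text
orange [278. 180.] [41. 21.] [[0.017, 0.042], [-0.002, 0.032], [-0.002, 0.051], [0.037, 0.052], [0.037, 0.032]]
orange [195. 179.] [41. 23.] [[0.017, -0.035], [-0.002, -0.045], [-0.003, -0.025], [0.036, -0.025], [0.037, -0.047]]
tray [[0.414, 0.015], [0.438, 0.197], [0.532, 0.184], [0.509, 0.003]]
clk 26.85 tcp [0.5019 0.1394 0.1798] th 82.9 rot [-0.001 -0.002  0.232] shift [-0.021   0.1877 -0.0202] j6 -1.31 open 0.25 F [0.  0.4 0.3]
```

Both cartridges lie flat and apart in the tray. Back to the knob.

Request:
servo_tool:
  increments: "0 0 0 0 0 0 0.116; 0 0 0 0 0 0 0.116; 0 -0.005 0.047 -0.005 0 0 0; 0 -0.005 0.047 -0.005 0 0 0; 0 -0.005 0.047 -0.005 0 0 0; 0 -0.006 0.0467 -0.005 0 0 0; 0 0 0 0 0 0 0; 0 0 0 0 0 0 0"

```text
clock: 27.85
eef_pos: [0.5868, 0.3075, 0.1992]
tcp_rot: [-0.554, -3.09, 0.003]
ft_force: [-0.8, -1.2, 1.0]
opening: 0.503
grasp_force: 0.0
```

```bash
python3 - <<'E'
from h import *
f=wrist('w11');go((.5865,.3085,.0565),69.5)
T=np.linalg.inv(f['world_from_camera'])
# white pointer line pixels near the knob
D=np.load('D.npy');u=proj(f,d2w(D,(.023,0,.084)));print(u)
m=mask(f['img'],(0,0,150),(180,60,255));x,y=np.round(u).astype(int);s=np.zeros_like(m);s[y-30:y+30,x-14:x+15]=m[y-30:y+30,x-14:x+15]
for k in cv2.findContours(s,0,2)[0]:
    if cv2.contourArea(k)>15:print(cv2.minAreaRect(k),cv2.boundingRect(k))
E
```

```text
clk 27.90 tcp [0.5869 0.3071 0.1993] th 69.6 rot [-0.002 -0.002  0.002] shift [0.0009 0.0012 0.1428] j6 -0.84 open 0.50 F [ 0.4  0.5 -0.2]
[278.84465926 199.85775518]
((279.0, 220.5), (17.0, 28.0), 90.0) (265, 212, 29, 18)
((281.0, 185.5), (4.0, 27.0), 0.0) (279, 172, 5, 28)
```

Request:
servo_tool:
  increments: "0 0.001 0.0022 0.04 0 0 0.002; 0 0 0 0.04 0 0 0; 0 0 0 0.04 0 0 0; 0 0 0 0.022 0 0 0; 0 0 0 0 0 0 0; -0.5 0 0 0 0 0 0; -1 0 0 0 0 0 0; -1 0 0 0 0 0 0; -1 0 0 0 0 0 0; -1 0 0 0 0 0 0"
  force: 40

```text
clock: 29.15
eef_pos: [0.5887, 0.309, 0.06]
tcp_rot: [0.558, 3.09, -0.003]
ft_force: [-0.6, -5.8, 3.9]
opening: 0.129
grasp_force: 40.4
```

```bash
python3 - <<'E'
from h import *
D=np.load('D.npy');th=np.degrees(D[2])+90-np.degrees(2.6);print(th);go((.5865,.3085,.0565),th)
E
```

```text
0.770653160780796
clk 29.15 tcp [0.5887 0.309  0.06  ] th 69.5 rot [-0.     0.002  1.2  ] shift [-0.0004 -0.0022  0.0035] j6 -0.83 open 0.13 F [-0.6 -5.8  3.9]
```

Request:
servo_tool:
  increments: "-1 0.0015 0 0.002 0 0 0.12; -1 0 0 0 0 0 0.12; -1 0 0 0 0 0 0.12; -1 0 0 0 0 0 0.12; -1 0 0 0 0 0 0.12; -1 0 0 0 0 0 0.12; -1 0 0 0 0 0 0.12; -1 0 0 0 0 0 0.12; -1 0 0 0 0 0 0.12; -1 0 0 0 0 0 0.12; -1 0 0 0 0 0 0; -1 0 0 0 0 0 0"

```text
clock: 30.65
eef_pos: [0.5882, 0.3086, 0.06]
tcp_rot: [2.203, 2.234, -0.0]
ft_force: [-3.3, -11.2, 16.1]
opening: 0.13
grasp_force: 42.3
```

```bash
python3 - <<'E'
from h import *
go((.5865,.3085,.0565),.77)
E
```

```text
clk 30.65 tcp [0.5882 0.3086 0.06  ] th 0.8 rot [0.003 0.003 0.   ] shift [-0.0001 -0.0017  0.0035] j6 0.37 open 0.13 F [ -3.3 -11.2  16.1]
```

Request:
servo_tool:
  increments: "-0.5 0 0 0 0 0 0; -0.1 0 0 0 0 0 0; 0 0 0 0 0 0 0; 0 0 0 -0.005 0 0 0; 0 0 0 -0.03 0 0 0; 0 0 0 -0.05 0 0 0; 0 0 0 -0.055 0 0 0; 0 0 0 0 0 0 0; 0 0 0 0 0 0 0"

```text
clock: 31.78
eef_pos: [0.5866, 0.311, 0.1961]
tcp_rot: [-2.207, -2.236, 0.0]
ft_force: [-0.3, -0.2, -0.6]
opening: 0.5
grasp_force: 0.0
```

```bash
python3 - <<'E'
from h import *
from station import grab_frame
f=wrist('w12');T=grab_frame('scene');go((.587,.308,.2),.8)
D=np.load('D.npy');u=proj(f,d2w(D,(.023,0,.084)));print(u)
m=mask(f['img'],(0,0,150),(180,60,255));x,y=np.round(u).astype(int);s=np.zeros_like(m);s[y-30:y+30,x-14:x+15]=m[y-30:y+30,x-14:x+15]
for k in cv2.findContours(s,0,2)[0]:
    if cv2.contourArea(k)>15:print(cv2.minAreaRect(k),cv2.boundingRect(k))
a=cv2.resize(f['img'][y-50:y+50,x-50:x+50,::-1],(400,400));b=cv2.resize(T['img'][120:320,180:380,::-1],(400,400));cv2.imwrite('pics/c12.png',np.hstack([a,b]))
E
```

```text
clk 31.88 tcp [0.5857 0.3106 0.1945] th 0.7 rot [-0.003  0.001 -0.001] shift [-0.0026  0.0012 -0.0055] j6 0.37 open 0.50 F [-0.   0.2 -0.5]
[278.31291859 204.51566864]
((278.0, 224.5), (28.0, 19.0), 0.0) (264, 215, 29, 20)
((280.0, 188.5), (27.0, 4.0), 90.0) (278, 175, 5, 28)
```

View pics/c12.png

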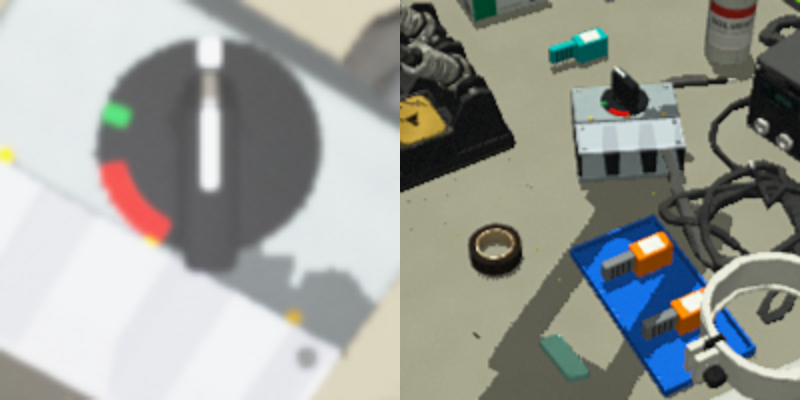

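The pointer is in line with the white mark (crop (209,50)), the dock is empty, and both cartridges lie flat in the tray. The arm is clear and at rest, so I hand in.

```bash
python3 -c "
from station import *
print(hand_in())"
```

```text
the job is handed in; nothing more can be done
None
```

I handed the job in at about 32 s. The selector went to green, then both cartridges present (the third bay was empty) went flat and apart onto the tray floor. The selector was then turned on to white. The tape, tin and eraser were left alone, and I first dragged the tray about 40 mm aside to clear the bay exits. No verdict was returned.

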